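Tamp the practice stand in the cafe

TASK

Take the red-handled coffee tamper and press it squarely down on the middle of the practice stand's sprung brass plate until the plate is fully down, keep it there for a moment, then stand the tamper upright on the cork mat again and let go. Do not disturb the lilac-handled tamper.

Things in the scene. Friction and masses are not known exactly. Their poses are not given: they have to be found in the camera images.
- tamper_red: coffee tamper with a RED handle, standing upright on the cork mat. Steel base disc 58 mm in diameter, 22 mm high; thin steel neck 22 mm in diameter up to 36 mm; straight round red handle 34 mm in diameter from 36 to 89 mm, which is its top. Mass about 0.33 kg. Origin: centre of the flat underside; z points up along the handle.
- plate: sprung round brass plate, 80 mm wide, on a black round stand (124 mm wide, fixed, dark steel rim 50 mm above the counter). Origin: centre of the plate's top face, z up, 64 mm above the counter at rest. It moves only straight down, 12 mm: gives at about 5 N, needs about 11 N at the bottom, where it stops solid, top 2 mm above the rim; springs back when freed.
- mat: flat cork mat fixed to the counter, 130 mm (its x) by 260 mm (its y), 6 mm thick, on which both tampers stand, 120 mm apart. Origin: centre of its underside, on the counter; z up.
- tamper_lilac: bystander: tamper of the same shape and size with a LILAC (purple) handle, standing on the same cork mat. Origin: centre of the underside; z up. Leave it standing where it is.

How it is judged:
By the outcome, as a careful person would: the job done as asked, in the order asked, and still so for the second after the job is handed in, with the robot touching nothing.
It also fails if it takes over 48 s, if anything falls off the work surface, if the arm or the gripper's body presses on something with over 40 N, if the wrist force passes 120 N, or if a joint passes its speed limit or range.

ROBOT

A 6-joint arm with a two-finger parallel gripper is mounted at the origin on the work surface. World frame = base frame: x ahead of the robot, y to its left, z up, the work surface at z = 0. Lengths are in m, angles in rad, forces in N, time in s.
With the tool pointing down it reaches from about 0.425 to 0.95 m from the base axis. Payload 3.5 kg.
Tool frame: the origin (TCP) lies on the centre line of the jaws, within the pads' length; the fingertips stand 17 mm ahead of it and the grasp point (between the pads) lies 2 mm behind it; z points along the fingers, y is the line along which they close (so a half turn about z gives the same grasp; the last joint's range is limited). The gripper opens to 85 mm and grips with 20 to 120 N. Pads are 22 mm wide; open, the fingers measure 114 mm over their backs; the gripper's body (76 mm by 85 mm) begins 54 mm behind the grasp point. The pads swing forward as they close: fully open they stand 13 mm farther back than shut.
Start: joints at [0.983, 0.286, 1.577, -0, 1.279, -0.15], TCP at [0.286, 0.611, 0.248] pointing down, gripper open.
Joint ranges: [-2.77, 2.77], [-0.9, 2.22], [0.21, 2.48], [-1.53, 4.67], [0.24, 2.81], [-2.84, 2.84]. Speed limits (rad/s): [2.79, 2.79, 3.14, 3.14, 3.14, 3.14].

INTERFACE

Orientations are given as a unit quaternion [x, y, z, w].
In Python, from plant import ctrl gives the robot as it stands. The module is installed in compiled form; this text tells all that it offers.
- The arm moves only by the tool drive_tool, never from a script. Its argument "moves" is a list of rows, each a list of 3 entries, a list of its own where there are three numbers: the turn, a rotation vector about the tool's x, y, z in rad, then the shift along the tool's x, y, z in m, then the finger opening in m, from 0 to 0.0854. A call has 1 to 5 rows; each row shifts and turns the commanded pose from where the row before left it, along the tool's axes as they then stand; what a row does not reach is not made up. A row lasts 1/8 s, in which the tool goes at most 62.5 mm and 10.7 degrees, less where a joint would pass 70% of its speed; a pose out of reach is approached as far as the arm can. A call with a gripper value outside its range is refused whole. The fingers move at their own pace and stop on an object; "grip_force" is the grip in N (left out, the last holds). Time passes only in rows, so rows that do not move let the fingers close. It gives the time, the measured TCP pose, the force, the opening and the grip force at its end, in the units of the state.
- ctrl.get_state(): the state, without advancing time (a new reading comes with each control period).
- ctrl.read_camera(name): name is "side" or "top"; returns a dict with "image" (420x560x3 uint8, red, green, blue), "fx", "fy", "cx", "cy" (pixels), "R" (3x3) and "t" (3): a world point X has camera coordinates R X + t. Camera axes: x right, y down, z forward; pixel columns grow to the right and rows downward; lengths in m; the calibration is good to about 2 mm. A picture is of the moment at which its call begins. There is no depth.
- ctrl.sign_off(): hands the job in; it is judged then, once.
The state is a dict: "time": time; "qpos": joint angles; "dq": joint speeds; "joint_efforts": joint torques, N m; "eef_pos": TCP position; "tcp_rot": TCP orientation; "contact_force": force on the tool from outside, world axes, zero at the start; "wrist_torque": the same for the moment, N m; "opening": opening from 0.0 (shut) to 1.0 (fully open); "finger_force": force on a finger pad.
Only numpy, scipy, OpenCV 4.12 (cv2) and the standard library are available. Lean on these libraries where they do the work, as an engineer would, in place of code of your own. Each camera call takes 0.05 s, during which the arm holds its last target. There are 200 camera calls.

## Working session

There is one attempt and no reset: what is moved stays moved. The work goes in short steps, Python scripts to look and compute and a tool call to move; the robot and the scene stay as the last step left them, time stands still between calls to the robot, and variables do not carry over. Pictures are saved under pics/ and viewed, at most 10 in all, crops included, and the job is handed in when it is done.

Besides the shell and the picture viewer there is one more tool, called after "Call:" as name(argument=value, ...), one argument or row to a line, values as JSON. drive_tool: Moves the arm, as the interface text tells. Its arguments: {"type":"object","properties":{"moves":{"type":"array","items":{"type":"array"}},"grip_force":{"type":"number"}},"required":["moves"]}

```bash
mkdir -p pics
python3 - <<'E'
from plant import ctrl
import cv2,numpy as np
for n in("top","side"):
    c=ctrl.read_camera(n); cv2.imwrite(f"pics/{n}0.png",c["image"][:,:,::-1]); print(n,c["fx"],c["cx"],c["cy"],np.round(c["R"],3).tolist(),np.round(c["t"],3), np.round(-c["R"].T@c["t"],3))
s=ctrl.get_state(); print(s)
E
```

```text
top 469.8941588777293 278.75834600626877 220.33117556814858 [[-0.022, -1.0, -0.002], [-0.981, 0.022, -0.191], [0.191, -0.002, -0.982]] [0.039 0.54  0.967] [0.347 0.029 1.052]
side 413.48040912509595 275.88870331231584 209.13630369688892 [[0.865, -0.502, -0.018], [-0.344, -0.567, -0.749], [0.366, 0.653, -0.663]] [-0.459  0.23   0.614] [ 0.251 -0.501  0.571]
{'time': 0.1, 'qpos': array([ 9.82987134e-01,  2.87135713e-01,  1.57800767e+00, -1.28233517e-05,
        1.27858582e+00, -1.50009173e-01]), 'dq': array([-0.00309673, -0.00185874, -0.00302843,  0.00023242,  0.0008305 ,
       -0.00010163]), 'joint_efforts': array([ 9.16107201e-04, -4.07297623e+01, -2.93700331e+01, -1.13219260e-04,
        3.42035979e-03, -2.88356475e-06]), 'eef_pos': array([0.28584079, 0.61088862, 0.24705877]), 'tcp_rot': array([ 2.17154080e-01,  9.76136755e-01, -9.98615719e-04, -3.79492958e-04]), 'contact_force': array([-0.39853778,  0.15180469, -0.68331684]), 'wrist_torque': array([-0.01677552,  0.03888312,  0.02038356]), 'finger_force': 0.0, 'opening': 0.9969022334512249}
```

View pics/top0.png

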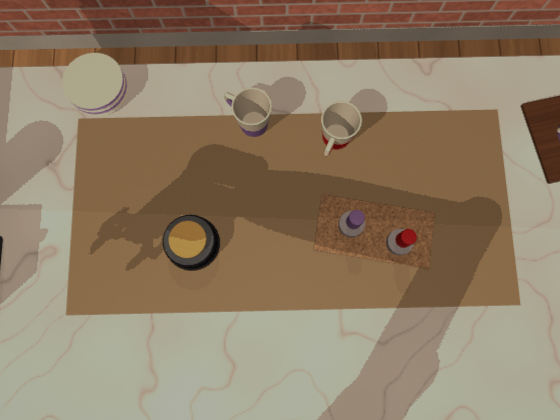

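View pics/side0.png

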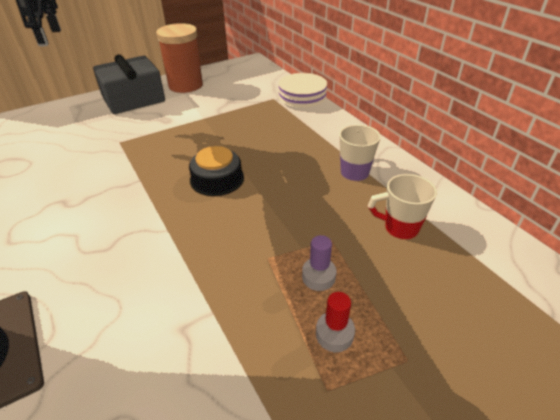

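The top view shows the red handle at about (406,239), the lilac at (356,219), the plate at (188,240) and the mat around (375,231). The side view shows red at (338,312), lilac at (320,253) and the plate at (214,158). Next I segment these and triangulate, fitting cylinder silhouettes.

```bash
cat > m.py <<'E'
from plant import ctrl
import cv2,numpy as np
from scipy.optimize import least_squares
def proj(c,X):
    p=c["R"]@np.asarray(X,float).T+np.reshape(c["t"],(3,1)); return np.c_[c["fx"]*p[0]/p[2]+c["cx"],c["fy"]*p[1]/p[2]+c["cy"]]
HSV={"red":[((0,190,60),(6,255,255)),((174,190,60),(180,255,255))],"lilac":[((120,70,30),(150,255,255))],"plate":[((10,150,130),(22,255,255))]}
def blob(c,kind,seed,rad=40):
    h=cv2.cvtColor(c["image"],cv2.COLOR_RGB2HSV); m=sum(cv2.inRange(h,*r) for r in HSV[kind])
    w=np.zeros_like(m); cv2.circle(w,tuple(seed),rad,255,-1); m&=w
    n,l,st,ce=cv2.connectedComponentsWithStats(m); i=1+np.argmax(st[1:,4])
    hull=cv2.convexHull(np.argwhere(l==i)[:,::-1].astype(np.float32)); M=cv2.moments(hull)
    return np.array([M["m10"]/M["m00"],M["m01"]/M["m00"]]),st[i]
def sil(c,P,r,h,ax=np.array([0,0,1.])): # P = centre of top face
    a=np.linspace(0,2*np.pi,60); ring=np.c_[r*np.cos(a),r*np.sin(a),0*a]
    pts=proj(c,np.r_[P+ring,P+ring-h*ax]).astype(np.float32); hu=cv2.convexHull(pts); M=cv2.moments(hu)
    return np.array([M["m10"]/M["m00"],M["m01"]/M["m00"]]),hu.min((0,1)),np.ptp(hu[:,0],axis=0)
def locate(cams,kind,seeds,r,h,x0):
    b=[blob(c,kind,s) for c,s in zip(cams,seeds)]
    f=lambda P:np.concatenate([sil(c,P,r,h)[0]-q[0] for c,q in zip(cams,b)])
    s=least_squares(f,x0,x_scale=.01,diff_step=1e-4)
    print(kind,np.round(s.x,4),"res px",np.round(s.fun,2),"size",[(q[1][2:4].tolist(),np.round(sil(c,s.x,r,h)[2],1).tolist()) for c,q in zip(cams,b)])
    return s.x
E
python3 - <<'E'
from m import *
cs=[ctrl.read_camera(n) for n in("top","side")]
locate(cs,"red",[(406,239),(338,312)],.017,.053,[.35,-.2,.095])
locate(cs,"lilac",[(356,219),(320,253)],.017,.053,[.35,-.1,.095])
locate(cs,"plate",[(188,240),(214,158)],.04,.0,[.35,.2,.064])
E
```

```text
red [ 0.4945 -0.2403  0.0944] res px [ 0.05 -0.12 -0.09  0.02] size [([21, 18], [22.700000762939453, 19.700000762939453]), ([25, 38], [26.899999618530273, 41.70000076293945])]
lilac [ 0.5377 -0.1287  0.0846] res px [ 1.09 -2.89 -2.29  0.66] size [([9, 11], [19.5, 20.200000762939453]), ([18, 31], [22.100000381469727, 36.70000076293945])]
plate [0.5038 0.2236 0.0602] res px [-0.02  0.08  0.08 -0.02] size [([36, 37], [37.5, 37.099998474121094]), ([36, 23], [36.70000076293945, 20.799999237060547])]
```

Red handle top came out at (0.4945, -0.240, 0.0944) against an expected 0.095. Red to lilac is about 120 mm, also as expected. The plate is near (0.504, 0.224). Next is a helper that turns world targets into tool-axis rows.

```bash
cat > g.py <<'E'
# print tool-frame rows to reach world waypoints; yaw = world angle of tool y
from plant import ctrl
import numpy as np
from scipy.spatial.transform import Rotation as Ro
def yawof(R): y=R.as_matrix()[:,1]; return np.arctan2(y[1],y[0])
def rows(wps):  # (pos,yaw,n)
    s=ctrl.get_state(); p=s["eef_pos"]; R=Ro.from_quat(s["tcp_rot"])
    print("now",np.round(p,4),"yaw",round(yawof(R),3),"z",np.round(R.as_matrix()[:,2],4))
    y=yawof(R); first=True
    for q,yt,n in wps:
        dy=(yt-y)/n; d=(np.array(q)-p)/n
        for i in range(n):
            Y=[np.cos(y),np.sin(y),0]; Z=[0,0,-1]; X=np.cross(Y,Z)
            print([0,0,round(-dy,3)],[round(float(np.dot(a,d)),4) for a in (X,Y,Z)]); y+=dy
        p=np.array(q)
E
python3 - <<'E'
from g import *
rows([([.47,.25,.248],.46,7),([.4945,-.24,.2],-.36,9)])
E
```

```text
now [0.2859 0.611  0.2474] yaw 1.133 z [-9.0e-04 -1.3e-03 -1.0e+00]
[0, 0, np.float64(0.096)] [-0.0457, -0.0356, -0.0001]
[0, 0, np.float64(0.096)] [-0.0489, -0.031, -0.0001]
[0, 0, np.float64(0.096)] [-0.0516, -0.0262, -0.0001]
[0, 0, np.float64(0.096)] [-0.0539, -0.0211, -0.0001]
[0, 0, np.float64(0.096)] [-0.0557, -0.0158, -0.0001]
[0, 0, np.float64(0.096)] [-0.0569, -0.0104, -0.0001]
[0, 0, np.float64(0.096)] [-0.0577, -0.0049, -0.0001]
[0, 0, np.float64(0.091)] [-0.05, -0.0217, 0.0053]
[0, 0, np.float64(0.091)] [-0.0518, -0.0171, 0.0053]
[0, 0, np.float64(0.091)] [-0.0531, -0.0123, 0.0053]
[0, 0, np.float64(0.091)] [-0.054, -0.0074, 0.0053]
[0, 0, np.float64(0.091)] [-0.0545, -0.0025, 0.0053]
[0, 0, np.float64(0.091)] [-0.0545, 0.0025, 0.0053]
[0, 0, np.float64(0.091)] [-0.054, 0.0074, 0.0053]
[0, 0, np.float64(0.091)] [-0.0531, 0.0123, 0.0053]
[0, 0, np.float64(0.091)] [-0.0518, 0.0171, 0.0053]
```

Call:
drive_tool(
  moves=[
    [[0,0,0.096],[-0.0457,-0.0356,0],0.0854],
    [[0,0,0.096],[-0.0489,-0.031,0],0.0854],
    [[0,0,0.096],[-0.0516,-0.0262,0],0.0854],
    [[0,0,0.096],[-0.0539,-0.0211,0],0.0854],
    [[0,0,0.096],[-0.0557,-0.0158,0],0.0854],
  ],
)

```text
time: 0.82
eef_pos: [0.4181, 0.3518, 0.2483]
tcp_rot: [0.444, 0.896, 0.0, 0.0]
contact_force: [1.5, -0.3, -0.1]
opening: 1.003
finger_force: 0.0
```

Call:
drive_tool(
  moves=[
    [[0,0,0.096],[-0.057,-0.0104,0],0.0854],
    [[0,0,0.096],[-0.0577,-0.005,0],0.0854],
    [[0,0,0.091],[-0.05,-0.0217,0.005],0.0854],
    [[0,0,0.091],[-0.0518,-0.017,0.005],0.0854],
    [[0,0,0.091],[-0.053,-0.0123,0.005],0.0854],
  ],
)

```text
time: 1.45
eef_pos: [0.4786, 0.0853, 0.2332]
tcp_rot: [0.639, 0.769, 0.0, 0.0]
contact_force: [0.9, -0.2, 0.4]
opening: 1.001
finger_force: 0.0
```

Run:
```python
from g import *
from m import *
rows([([.4945,-.24,.18],-.36,6)])
c=[ctrl.read_camera(n) for n in("top","side")]
locate(c,"plate",[(188,240),(214,158)],.04,.0,[.35,.2,.064])
o=[cv2.resize(q["image"][a:a+75,b:b+100],None,fx=4,fy=4,interpolation=3) for q,a,b in((c[0],205,140),(c[1],125,165))]
cv2.imwrite("pics/p1.png",np.hstack(o)[:,:,::-1])
```

```text
now [0.4786 0.0853 0.2332] yaw 0.185 z [ 4.e-04 -0.e+00 -1.e+00]
[0, 0, np.float64(0.091)] [-0.0538, -0.0074, 0.0089]
[0, 0, np.float64(0.091)] [-0.0542, -0.0025, 0.0089]
[0, 0, np.float64(0.091)] [-0.0542, 0.0025, 0.0089]
[0, 0, np.float64(0.091)] [-0.0538, 0.0074, 0.0089]
[0, 0, np.float64(0.091)] [-0.0529, 0.0122, 0.0089]
[0, 0, np.float64(0.091)] [-0.0516, 0.017, 0.0089]
plate [0.4915 0.1833 0.0883] res px [-0.16  0.63  0.62 -0.17] size [([3, 9], [38.599998474121094, 38.20000076293945]), ([37, 23], [38.900001525878906, 22.0])]
```

View pics/p1.png

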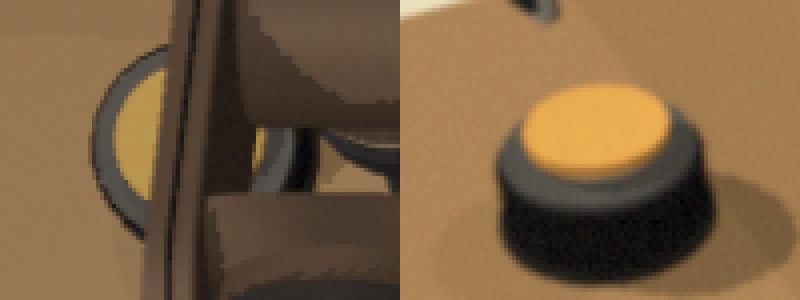

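The crop shows the arm hiding the plate in the top view. In the side view the plate's rim band is visible at about (600,175), so the fit needs a thickness. I'll redo it from the first pictures and keep moving.

Call:
drive_tool(
  moves=[
    [[0,0,0.091],[-0.0538,-0.0074,0.009],0.0854],
    [[0,0,0.091],[-0.0542,-0.0025,0.009],0.0854],
    [[0,0,0.091],[-0.0542,0.0025,0.009],0.0854],
    [[0,0,0.091],[-0.0538,0.0074,0.009],0.0854],
    [[0,0,0.091],[-0.0529,0.0122,0.009],0.0854],
  ],
)

```text
time: 2.17
eef_pos: [0.4929, -0.1851, 0.1882]
tcp_rot: [0.796, 0.606, 0.0, 0.0]
contact_force: [1.1, -0.7, 0.2]
opening: 1.001
finger_force: 0.0
```

Call:
drive_tool(
  moves=[
    [[0,0,0.091],[-0.0516,0.017,0.009],0.0854],
    [[0,0,0],[0,0,0],0.0854],
    [[0,0,0],[0,0,0],0.0854],
  ],
)

```text
time: 2.55
eef_pos: [0.4955, -0.2374, 0.1791]
tcp_rot: [0.821, 0.57, 0.0, -0.001]
contact_force: [0.2, 0.2, 0.1]
opening: 1.001
finger_force: 0.0
```

Run:
```python
from g import *
from m import *
rows([([.4945,-.24,.072],-.36,4)])
c=[ctrl.read_camera(n) for n in("top","side")]
for n,q in zip(("top","side"),c): cv2.imwrite(f"pics/{n}2.png",q["image"][:,:,::-1])
o=[dict(q,image=cv2.imread(f"pics/{n}0.png")[:,:,::-1].copy()) for n,q in zip(("top","side"),c)]
for h in(.004,.007,.01): locate(o,"plate",[(188,240),(214,158)],.04,h,[.35,.2,.064])
# stand rim / mat check by projection: base disc centre, mat
a=[cv2.resize(q["image"][r:r+150,k:k+200],None,fx=2,fy=2,interpolation=3) for q,r,k in((c[0],160,300),(c[1],220,240))]
cv2.imwrite("pics/p2.png",np.hstack(a)[:,:,::-1])
```

```text
now [ 0.4955 -0.2374  0.1791] yaw -0.357 z [-5.0e-04  1.1e-03 -1.0e+00]
[0, 0, np.float64(0.001)] [-0.0007, -0.0, 0.0268]
[0, 0, np.float64(0.001)] [-0.0007, -0.0, 0.0268]
[0, 0, np.float64(0.001)] [-0.0007, -0.0, 0.0268]
[0, 0, np.float64(0.001)] [-0.0007, -0.0, 0.0268]
plate [0.5038 0.2236 0.0623] res px [-0.02  0.07  0.07 -0.02] size [([36, 37], [37.79999923706055, 37.29999923706055]), ([36, 23], [37.0, 22.299999237060547])]
plate [0.5037 0.2235 0.0638] res px [-0.02  0.07  0.07 -0.02] size [([36, 37], [38.099998474121094, 37.599998474121094]), ([36, 23], [37.099998474121094, 23.399999618530273])]
plate [0.5037 0.2234 0.0654] res px [-0.01  0.06  0.06 -0.02] size [([36, 37], [38.400001525878906, 37.79999923706055]), ([36, 23], [37.29999923706055, 24.600000381469727])]
```

View pics/p2.png

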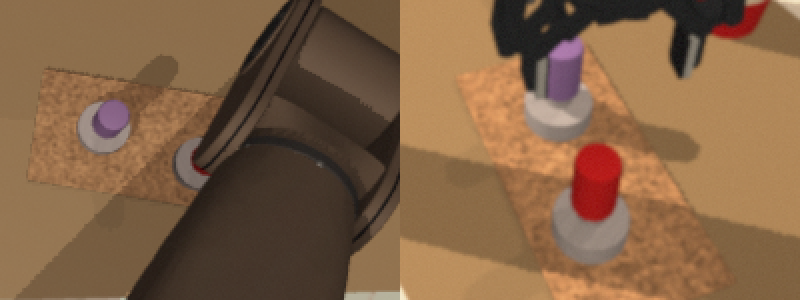

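The side crop shows the open fingers above and astride the red handle (side image about (540,195)), with the lilac tamper clear. The plate fits at (0.5037, 0.2235, 0.0638). Descending now.

Call:
drive_tool(
  moves=[
    [[0,0,0],[-0.0026,0,0.03],0.0854],
    [[0,0,0],[0,0,0.035],0.0854],
    [[0,0,0],[0,0,0.03],0.0854],
    [[0,0,0],[0,0,0.014],0.0854],
    [[0,0,0],[0,0,0],0.0854],
  ],
)

```text
time: 3.28
eef_pos: [0.4944, -0.2396, 0.0699]
tcp_rot: [0.821, 0.57, -0.0, -0.001]
contact_force: [1.0, 0.4, 0.9]
opening: 1.003
finger_force: 0.0
```

Run:
```python
from g import *
from m import *
rows([([.4945,-.24,.07],-.36,1)])
c=[ctrl.read_camera(n) for n in("top","side")]
a=[cv2.resize(q["image"][r:r+150,k:k+200],None,fx=2,fy=2,interpolation=3) for q,r,k in((c[0],160,300),(c[1],220,240))]
cv2.imwrite("pics/p3.png",np.hstack(a)[:,:,::-1])
```

```text
now [ 0.4944 -0.2396  0.0699] yaw -0.357 z [-0.0012  0.001  -1.    ]
[0, 0, np.float64(0.003)] [-0.0004, 0.0002, -0.0001]
```

View pics/p3.png

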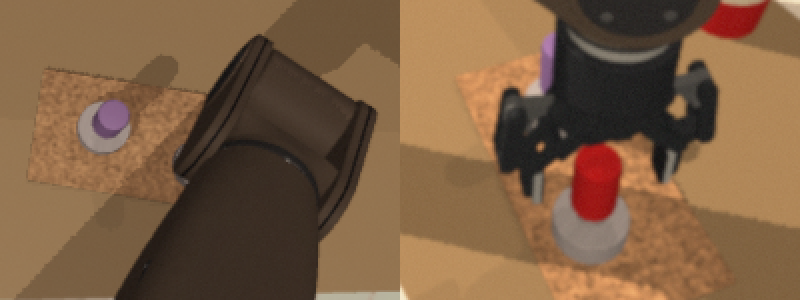

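The fingers straddle the red handle evenly (crop about (598,180)), with the lilac tamper clear behind. Closing with 80 N.

Call:
drive_tool(
  moves=[
    [[0,0,0],[0,0,0],0.02],
    [[0,0,0],[0,0,0],0.02],
    [[0,0,0],[0,0,0],0.02],
    [[0,0,0],[0,0,0],0.02],
    [[0,0,0],[0,0,0],0.02],
  ],
  grip_force=80,
)

```text
time: 4.0
eef_pos: [0.4946, -0.2409, 0.071]
tcp_rot: [0.822, 0.57, -0.0, -0.0]
contact_force: [-3.1, 0.6, 5.8]
opening: 0.376
finger_force: 79.0
```

Call:
drive_tool(
  moves=[
    [[0,0,0],[0,0,0],0.02],
    [[0,0,0],[0,0,0],0.02],
  ],
)

```text
time: 4.25
eef_pos: [0.4946, -0.2409, 0.071]
tcp_rot: [0.822, 0.57, -0.0, -0.0]
contact_force: [-2.2, 1.4, 5.8]
opening: 0.381
finger_force: 79.0
```

Run:
```python
from g import *
s=ctrl.get_state(); print(s["tcp_rot"],s["contact_force"],s["opening"],s["finger_force"])
rows([([.4945,-.24,.16],-.36,3),([.485,0.,.16],.1,5),([.5037,.2235,.16],.51,5)])
```

```text
[ 8.21700803e-01  5.69919080e-01 -1.62917045e-04 -7.10331932e-05] [-2.20105555  1.35665807  5.81528265] 0.38076518541952403 79.00349378585815
now [ 0.4946 -0.2409  0.071 ] yaw -0.358 z [-3.e-04 -1.e-04 -1.e+00]
[0, 0, np.float64(0.001)] [0.0003, -0.0001, -0.0297]
[0, 0, np.float64(0.001)] [0.0003, -0.0001, -0.0297]
[0, 0, np.float64(0.001)] [0.0003, -0.0001, -0.0297]
[0, 0, np.float64(-0.092)] [0.0443, -0.0187, 0.0]
[0, 0, np.float64(-0.092)] [0.0458, -0.0145, 0.0]
[0, 0, np.float64(-0.092)] [0.0469, -0.0103, 0.0]
[0, 0, np.float64(-0.092)] [0.0477, -0.0059, 0.0]
[0, 0, np.float64(-0.092)] [0.048, -0.0015, 0.0]
[0, 0, np.float64(-0.082)] [0.0441, 0.0082, 0.0]
[0, 0, np.float64(-0.082)] [0.0433, 0.0118, 0.0]
[0, 0, np.float64(-0.082)] [0.0422, 0.0153, 0.0]
[0, 0, np.float64(-0.082)] [0.0408, 0.0187, 0.0]
[0, 0, np.float64(-0.082)] [0.0391, 0.022, 0.0]
```

Gripped at about 32 mm. I'll lift higher, to z≈0.20, so the base clears the lilac handle by 40 mm.

Call:
drive_tool(
  moves=[
    [[0,0,0],[0,0,-0.02],0.02],
    [[0,0,0],[0,0,-0.035],0.02],
    [[0,0,0],[0,0,-0.045],0.02],
    [[0,0,0],[0,0,-0.03],0.02],
    [[0,0,-0.04],[0.02,-0.009,0],0.02],
  ],
)

```text
time: 4.88
eef_pos: [0.4944, -0.2199, 0.2025]
tcp_rot: [0.81, 0.586, 0.001, 0.003]
contact_force: [0.1, -0.6, -3.2]
opening: 0.379
finger_force: 79.8
```

Run:
```python
from g import *
s=ctrl.get_state(); print(s["tcp_rot"],s["contact_force"],s["opening"],s["finger_force"])
rows([([.485,0.,.2],.1,5),([.5037,.2235,.16],.51,6)])
```

```text
[0.81015543 0.58620768 0.0010671  0.00275439] [ 0.11603543 -0.5577534  -3.22210785] 0.3792289748037958 79.75801348686218
now [ 0.4944 -0.2199  0.2025] yaw -0.318 z [ 0.005  -0.0032 -1.    ]
[0, 0, np.float64(-0.084)] [0.0412, -0.0155, 0.0005]
[0, 0, np.float64(-0.084)] [0.0423, -0.012, 0.0005]
[0, 0, np.float64(-0.084)] [0.0432, -0.0085, 0.0005]
[0, 0, np.float64(-0.084)] [0.0437, -0.0048, 0.0005]
[0, 0, np.float64(-0.084)] [0.044, -0.0012, 0.0005]
[0, 0, np.float64(-0.068)] [0.0368, 0.0068, 0.0067]
[0, 0, np.float64(-0.068)] [0.0362, 0.0093, 0.0067]
[0, 0, np.float64(-0.068)] [0.0355, 0.0118, 0.0067]
[0, 0, np.float64(-0.068)] [0.0346, 0.0142, 0.0067]
[0, 0, np.float64(-0.068)] [0.0335, 0.0165, 0.0067]
[0, 0, np.float64(-0.068)] [0.0323, 0.0187, 0.0067]
```

Call:
drive_tool(
  moves=[
    [[0,0,-0.084],[0.0412,-0.0155,0],0.02],
    [[0,0,-0.084],[0.0423,-0.012,0],0.02],
    [[0,0,-0.084],[0.0432,-0.0085,0],0.02],
    [[0,0,-0.084],[0.0437,-0.0048,0],0.02],
    [[0,0,-0.084],[0.044,-0.0012,0],0.02],
  ],
)

```text
time: 5.5
eef_pos: [0.4812, 0.0038, 0.1971]
tcp_rot: [0.669, 0.744, -0.001, -0.002]
contact_force: [0.5, 0.6, -2.8]
opening: 0.377
finger_force: 79.6
```

Call:
drive_tool(
  moves=[
    [[0,0,-0.068],[0.0368,0.0068,0.007],0.02],
    [[0,0,-0.068],[0.0362,0.0093,0.007],0.02],
    [[0,0,-0.068],[0.0355,0.0118,0.007],0.02],
    [[0,0,-0.068],[0.0346,0.0142,0.007],0.02],
    [[0,0,-0.068],[0.0335,0.0165,0.007],0.02],
  ],
)

```text
time: 6.12
eef_pos: [0.4961, 0.1891, 0.1617]
tcp_rot: [0.533, 0.846, -0.002, -0.002]
contact_force: [1.0, -0.7, -2.8]
opening: 0.38
finger_force: 79.6
```

Call:
drive_tool(
  moves=[
    [[0,0,-0.068],[0.0323,0.0187,0.007],0.02],
    [[0,0,0],[0,0,0],0.02],
    [[0,0,0],[0,0,0],0.02],
  ],
)

```text
time: 6.5
eef_pos: [0.5002, 0.2244, 0.1562]
tcp_rot: [0.505, 0.863, -0.001, -0.001]
contact_force: [-0.2, -0.1, -3.1]
opening: 0.381
finger_force: 80.1
```

Run:
```python
from g import *
from m import *
s=ctrl.get_state(); print(s["tcp_rot"],s["contact_force"],s["opening"],s["finger_force"])
rows([([.5037,.2235,.135],.51,1)])
c=[ctrl.read_camera(n) for n in("top","side")]
a=[cv2.resize(q["image"][r:r+100,k:k+100],None,fx=4,fy=4,interpolation=3) for q,r,k in((c[0],190,140),(c[1],110,165))]
cv2.imwrite("pics/p4.png",np.hstack(a)[:,:,::-1])
```

```text
[ 0.50541754  0.86287256 -0.0014909  -0.00135339] [-0.15610083 -0.08367687 -3.10486636] 0.38132303115171223 80.11825203895569
now [0.5002 0.2244 0.1562] yaw 0.511 z [-0.0038 -0.0012 -1.    ]
[0, 0, np.float64(0.001)] [-0.0025, 0.0026, 0.0212]
```

View pics/p4.png

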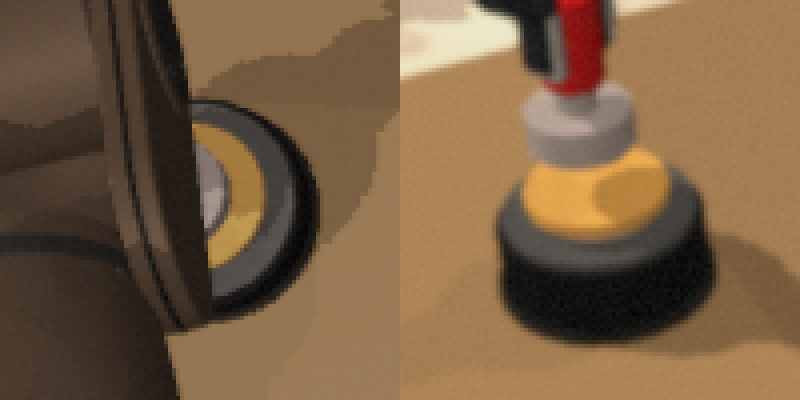

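The tamper hangs upright above the plate, its base at about (580,125) in the side crop and the plate at about (600,190). I correct a few mm in x/y and a slight tilt, then come down just short of contact, which is expected at TCP z≈0.129.

Call:
drive_tool(
  moves=[
    [[-0.004,-0.001,0],[-0.0025,0.0026,0.008],0.02],
    [[0,0,0],[0,0,0.012],0.02],
    [[0,0,0],[0,0,0],0.02],
    [[0,0,0],[0,0,0],0.02],
  ],
)

```text
time: 7.1
eef_pos: [0.5056, 0.2234, 0.1381]
tcp_rot: [0.506, 0.863, 0.001, 0.001]
contact_force: [-0.2, -1.3, -2.9]
opening: 0.378
finger_force: 80.1
```

Run:
```python
from g import *
from m import *
s=ctrl.get_state(); print(s["contact_force"])
rows([([.5037,.2235,.129],.51,1)])
c=ctrl.read_camera("side")
# expected vs seen: tamper base bottom / plate overlays
a=np.linspace(0,2*np.pi,80); im=cv2.resize(c["image"],None,fx=5,fy=5,interpolation=3)
def ring(p,r,col):
    u=proj(c,np.c_[p[0]+r*np.cos(a),p[1]+r*np.sin(a),0*a+p[2]]); cv2.polylines(im,[np.int32((u+.5)*5-.5)],True,col,1)
e=s["eef_pos"]; b=e[2]-.065
ring((.5037,.2235,.064),.04,(0,255,0)); ring((e[0],e[1],b),.029,(0,0,255)); ring((e[0],e[1],b+.022),.029,(0,0,255)); ring((.5037,.2235,.05),.062,(0,255,0))
cv2.imwrite("pics/p5.png",im[550:1050,825:1325,::-1])
```

```text
[-0.22041833 -1.32475475 -2.85458844]
now [0.5056 0.2234 0.1381] yaw 0.51 z [ 0.0035  0.001  -1.    ]
[0, 0, np.float64(-0.0)] [0.001, -0.0016, 0.0091]
```

View pics/p5.png

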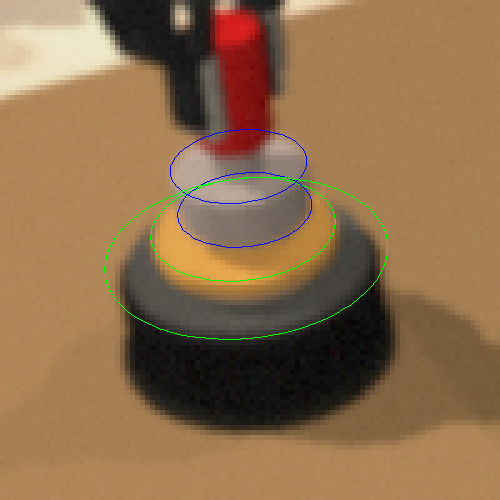

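The base (centre about (246,220)) sits over the middle of the plate (about (244,235)) and is still clear of it. The overlays agree within about 2 mm. I'll hold two rows so the readings settle before pressing.

Call:
drive_tool(
  moves=[
    [[0,0,0],[0,0,0],0.02],
    [[0,0,0],[0,0,0],0.02],
  ],
)

```text
time: 7.4
eef_pos: [0.5058, 0.2237, 0.1387]
tcp_rot: [0.506, 0.863, 0.002, 0.002]
contact_force: [0.4, 0.3, -2.4]
opening: 0.38
finger_force: 80.1
```

Call:
drive_tool(
  moves=[
    [[0.003,0.0005,0],[0.001,-0.0018,0.004],0.02],
    [[0,0,0],[0,0,0.003],0.02],
    [[0,0,0],[0,0,0.002],0.02],
  ],
)

```text
time: 7.78
eef_pos: [0.5033, 0.2235, 0.1289]
tcp_rot: [0.506, 0.863, 0.0, 0.0]
contact_force: [-2.0, 0.2, 2.0]
opening: 0.378
finger_force: 80.1
```

Call:
drive_tool(
  moves=[
    [[0,0,0],[0,0,0.002],0.02],
    [[0,0,0],[0,0,0.002],0.02],
    [[0,0,0],[0,0,0],0.02],
  ],
)

```text
time: 8.15
eef_pos: [0.5034, 0.2235, 0.1257]
tcp_rot: [0.506, 0.863, 0.0, 0.0]
contact_force: [-3.6, -1.5, 3.9]
opening: 0.381
finger_force: 80.5
```

Contact came at the expected height and the tool is centred. Pressing on.

Call:
drive_tool(
  moves=[
    [[0,0,0],[0,0,0.002],0.02],
    [[0,0,0],[0,0,0.002],0.02],
    [[0,0,0],[0,0,0.002],0.02],
    [[0,0,0],[0,0,0.001],0.02],
    [[0,0,0],[0,0,0],0.02],
  ],
)

```text
time: 8.78
eef_pos: [0.5036, 0.2236, 0.1189]
tcp_rot: [0.506, 0.863, 0.0, 0.0]
contact_force: [-4.9, -0.7, 6.7]
opening: 0.379
finger_force: 80.8
```

Call:
drive_tool(
  moves=[
    [[0,0,0],[0,0,0.002],0.02],
    [[0,0,0],[0,0,0.001],0.02],
    [[0,0,0],[0,0,0],0.02],
  ],
)

```text
time: 9.15
eef_pos: [0.5036, 0.2236, 0.1169]
tcp_rot: [0.506, 0.863, -0.0, 0.0]
contact_force: [-8.2, -2.9, 11.3]
opening: 0.384
finger_force: 81.5
```

Call:
drive_tool(
  moves=[
    [[0,0,0],[0,0,0.001],0.02],
    [[0,0,0],[0,0,0],0.02],
    [[0,0,0],[0,0,0],0.02],
  ],
)

```text
time: 9.52
eef_pos: [0.5037, 0.2236, 0.1169]
tcp_rot: [0.506, 0.863, -0.0, 0.0]
contact_force: [-9.5, -4.0, 15.7]
opening: 0.385
finger_force: 81.9
```

The plate is on its stop: z stays put while the force rises. A touch more, then hold for over a second.

Call:
drive_tool(
  moves=[
    [[0,0,0],[0,0,0.001],0.02],
    [[0,0,0],[0,0,0],0.02],
    [[0,0,0],[0,0,0],0.02],
    [[0,0,0],[0,0,0],0.02],
    [[0,0,0],[0,0,0],0.02],
  ],
)

```text
time: 10.15
eef_pos: [0.5037, 0.2236, 0.1168]
tcp_rot: [0.506, 0.863, -0.0, 0.0]
contact_force: [-11.3, -4.4, 20.3]
opening: 0.383
finger_force: 82.4
```

Call:
drive_tool(
  moves=[
    [[0,0,0],[0,0,0],0.02],
    [[0,0,0],[0,0,0],0.02],
    [[0,0,0],[0,0,0],0.02],
    [[0,0,0],[0,0,0],0.02],
    [[0,0,0],[0,0,0],0.02],
  ],
)

```text
time: 10.78
eef_pos: [0.5037, 0.2236, 0.1168]
tcp_rot: [0.506, 0.863, -0.0, 0.0]
contact_force: [-12.1, -3.0, 19.9]
opening: 0.378
finger_force: 82.4
```

Run:
```python
from plant import ctrl
import cv2,numpy as np
c=ctrl.read_camera("side"); cv2.imwrite("pics/p6.png",cv2.resize(c["image"][100:200,160:270],None,fx=5,fy=5,interpolation=3)[:,:,::-1])
s=ctrl.get_state(); print(s["eef_pos"],s["contact_force"],s["tcp_rot"])
```

```text
[0.5037477  0.22362022 0.1168182 ] [-12.04523736  -3.72084038  19.63615943] [ 5.05655196e-01  8.62735544e-01 -4.50459612e-04  3.99855498e-05]
```

View pics/p6.png

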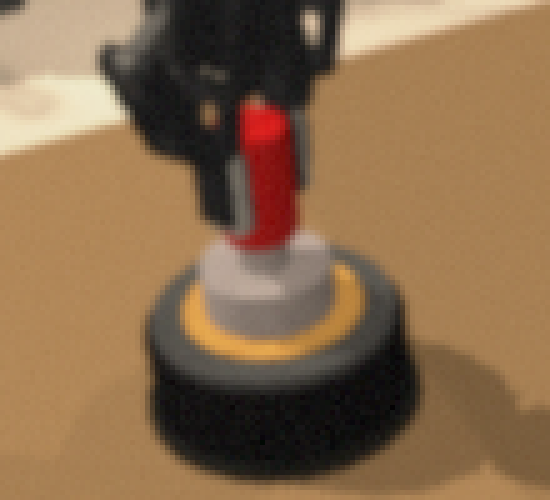

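The plate is down nearly flush with the rim, with an even brass ring around the base (centre about (268,310)) and the tamper upright. Lifting off.

Call:
drive_tool(
  moves=[
    [[0,0,0],[0,0,-0.006],0.02],
    [[0,0,0],[0,0,-0.01],0.02],
    [[0,0,0],[0,0,-0.025],0.02],
    [[0,0,0],[0,0,-0.03],0.02],
    [[0,0,0],[0,0,-0.016],0.02],
  ],
)

```text
time: 11.45
eef_pos: [0.5046, 0.2238, 0.2013]
tcp_rot: [0.506, 0.863, 0.002, 0.002]
contact_force: [1.0, 0.2, -3.3]
opening: 0.381
finger_force: 80.4
```

Run:
```python
from g import *
rows([([.485,0.,.21],.1,5),([.4946,-.2405,.21],-.36,5)])
```

```text
now [0.5046 0.2238 0.2013] yaw 0.51 z [ 0.0048  0.0012 -1.    ]
[0, 0, np.float64(0.082)] [-0.0372, -0.0253, -0.0017]
[0, 0, np.float64(0.082)] [-0.0391, -0.0221, -0.0017]
[0, 0, np.float64(0.082)] [-0.0408, -0.0189, -0.0017]
[0, 0, np.float64(0.082)] [-0.0422, -0.0155, -0.0017]
[0, 0, np.float64(0.082)] [-0.0433, -0.012, -0.0017]
[0, 0, np.float64(0.092)] [-0.0481, -0.0029, 0.0]
[0, 0, np.float64(0.092)] [-0.0481, 0.0015, 0.0]
[0, 0, np.float64(0.092)] [-0.0478, 0.0059, 0.0]
[0, 0, np.float64(0.092)] [-0.047, 0.0103, 0.0]
[0, 0, np.float64(0.092)] [-0.0459, 0.0146, 0.0]
```

Call:
drive_tool(
  moves=[
    [[0,0,0.082],[-0.0372,-0.0253,-0.002],0.02],
    [[0,0,0.082],[-0.0391,-0.0221,-0.002],0.02],
    [[0,0,0.082],[-0.0408,-0.0189,-0.002],0.02],
    [[0,0,0.082],[-0.0422,-0.0155,0],0.02],
    [[0,0,0.082],[-0.0433,-0.012,0],0.02],
  ],
)

```text
time: 12.08
eef_pos: [0.4836, -0.0017, 0.2054]
tcp_rot: [0.672, 0.741, 0.001, 0.001]
contact_force: [0.0, 0.4, -3.5]
opening: 0.379
finger_force: 80.2
```

Call:
drive_tool(
  moves=[
    [[0,0,0.092],[-0.0481,-0.0029,0],0.02],
    [[0,0,0.092],[-0.0481,0.0015,0],0.02],
    [[0,0,0.092],[-0.0478,0.006,0],0.02],
    [[0,0,0.092],[-0.047,0.0103,0],0.02],
    [[0,0,0.092],[-0.0459,0.0146,0],0.02],
  ],
)

```text
time: 12.7
eef_pos: [0.4933, -0.2425, 0.2052]
tcp_rot: [0.823, 0.568, 0.001, 0.0]
contact_force: [-0.4, -0.5, -2.0]
opening: 0.383
finger_force: 80.2
```

Call:
drive_tool(
  moves=[
    [[0,0,0],[0,0,0],0.02],
    [[0,0,0],[0,0,0],0.02],
    [[0,0,0],[0,0,0],0.02],
  ],
)

```text
time: 13.08
eef_pos: [0.4933, -0.2397, 0.2056]
tcp_rot: [0.822, 0.57, 0.0, -0.0]
contact_force: [0.1, 0.3, -2.3]
opening: 0.379
finger_force: 80.3
```

Run:
```python
from g import *
rows([([.4946,-.2407,.09],-.36,4)])
```

```text
now [ 0.4933 -0.2397  0.2056] yaw -0.359 z [ 6.e-04  8.e-04 -1.e+00]
[0, 0, np.float64(0.0)] [-0.0001, 0.0004, 0.0289]
[0, 0, np.float64(0.0)] [-0.0001, 0.0004, 0.0289]
[0, 0, np.float64(0.0)] [-0.0001, 0.0004, 0.0289]
[0, 0, np.float64(0.0)] [-0.0001, 0.0004, 0.0289]
```

Over the original spot and vertical. Going down to near the mat, then easing to contact at TCP z≈0.071.

Call:
drive_tool(
  moves=[
    [[0,0,0],[0,0.0016,0.04],0.02],
    [[0,0,0],[0,0,0.045],0.02],
    [[0,0,0],[0,0,0.03],0.02],
    [[0,0,0],[0,0,0.01],0.02],
    [[0,0,0],[0,0,0],0.02],
  ],
)

```text
time: 13.7
eef_pos: [0.4953, -0.2409, 0.0814]
tcp_rot: [0.822, 0.57, 0.0, 0.0]
contact_force: [-0.8, -0.5, -2.0]
opening: 0.38
finger_force: 80.4
```

Call:
drive_tool(
  moves=[
    [[0,0,0],[0,0,0.004],0.02],
    [[0,0,0],[0,0,0.002],0.02],
    [[0,0,0],[0,0,0],0.02],
  ],
)

```text
time: 14.08
eef_pos: [0.4953, -0.2416, 0.0758]
tcp_rot: [0.822, 0.569, 0.001, 0.001]
contact_force: [1.1, 0.7, -2.9]
opening: 0.378
finger_force: 80.4
```

Call:
drive_tool(
  moves=[
    [[0,0,0],[0,0,0.002],0.02],
    [[0,0,0],[0,0,0.0015],0.02],
    [[0,0,0],[0,0,0.001],0.02],
    [[0,0,0],[0,0,0],0.02],
  ],
)

```text
time: 14.58
eef_pos: [0.495, -0.2415, 0.0711]
tcp_rot: [0.822, 0.569, 0.0, 0.0]
contact_force: [-1.6, 0.6, 0.5]
opening: 0.378
finger_force: 80.7
```

The force has risen by about 3 N at z=0.0711, so it stands on the mat. Opening.

Call:
drive_tool(
  moves=[
    [[0,0,0],[0,0,0],0.04],
    [[0,0,0],[0,0,0],0.06],
    [[0,0,0],[0,0,0],0.0854],
    [[0,0,0],[0,0,0],0.0854],
    [[0,0,0],[0,0,0],0.0854],
  ],
)

```text
time: 15.2
eef_pos: [0.4951, -0.2415, 0.0708]
tcp_rot: [0.822, 0.569, 0.0, 0.0]
contact_force: [0.2, 0.4, 0.0]
opening: 0.997
finger_force: 0.0
```

Call:
drive_tool(
  moves=[
    [[0,0,0],[0,0,0],0.0854],
    [[0,0,0],[0,0,0],0.0854],
    [[0,0,0],[0,0,-0.02],0.0854],
    [[0,0,0],[0,0,-0.04],0.0854],
    [[0,0,0],[0,0,-0.05],0.0854],
  ],
)

```text
time: 15.82
eef_pos: [0.4941, -0.2409, 0.1806]
tcp_rot: [0.822, 0.569, -0.0, -0.001]
contact_force: [1.2, 0.8, 0.6]
opening: 1.001
finger_force: 0.0
```

Call:
drive_tool(
  moves=[
    [[0,0,0],[0,0,-0.03],0.0854],
    [[0,0,0],[0.05,0,0],0.0854],
    [[0,0,0],[0.06,0,0],0.0854],
    [[0,0,0],[0.06,0,0],0.0854],
    [[0,0,0],[0,0,0],0.0854],
  ],
)

```text
time: 16.45
eef_pos: [0.5555, -0.0787, 0.2109]
tcp_rot: [0.821, 0.571, 0.001, 0.0]
contact_force: [-0.6, 0.3, 0.1]
opening: 0.997
finger_force: 0.0
```

Run:
```python
from m import *
c=[ctrl.read_camera(n) for n in("top","side")]
locate(c,"red",[(406,239),(338,312)],.017,.053,[.35,-.2,.095])
a=[cv2.resize(q["image"][r:r+150,k:k+200],None,fx=2,fy=2,interpolation=3) for q,r,k in((c[0],160,300),(c[1],220,240))]
cv2.imwrite("pics/p7.png",np.hstack(a)[:,:,::-1])
```

```text
red [ 0.4951 -0.2411  0.0944] res px [ 0.03 -0.07 -0.05  0.01] size [([20, 18], [22.700000762939453, 19.799999237060547]), ([25, 38], [27.0, 41.70000076293945])]
```

View pics/p7.png

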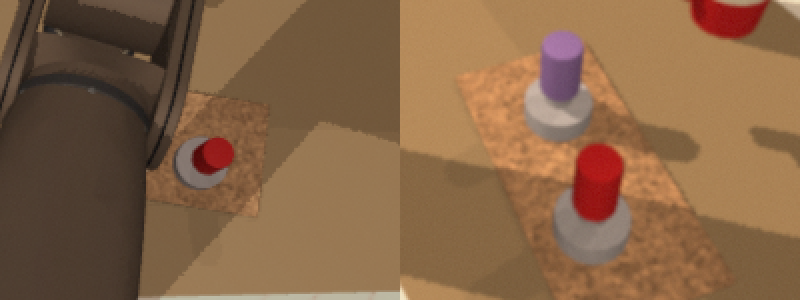

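The red tamper stands upright on the mat at its old place (side crop about (598,200)). The lilac one stands undisturbed at about (560,90), and the robot is clear of both.

```bash
python3 -c "
from plant import ctrl
print(ctrl.sign_off())"
```

```text
the job is handed in; nothing more can be done
None
```

The red tamper pressed the plate fully down, was held there for over a second, and stands upright and released on the cork mat within 1 mm of where it started; the lilac tamper was left alone, and the job was handed in at about 16.5 s.

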